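Pack the bookbinding kit into its fitted tray

TASK

Pack the bookbinding kit into its fitted tray: lay the bone folder flat in the long trough, and set the reel of thread (standing upright), the plain steel pressing block and the eraser each fully home in the insert whose recess has its shape. The inserts get swapped about, so look which is which. Leave the bare spool and the pencil sharpener where they are: they resemble kit pieces but do not belong in the tray.

Things in the scene. Friction and masses are not known exactly. Their poses are not given: they have to be found in the camera images.
- kit_tray: Fixed low wooden tray, dark rim, 226 mm (x) by 136 (y), 18 tall. Origin: centre of its underside, on the table. Trough for the bone folder: centre at tray (0, -36.5) mm, 185 along x, 36 along y, 5 deep, floor 13 mm above the table; the wood round it is flush with the rim. Three inserts lie in a row at tray y = +26, x = -71, 0, +71. Recesses are lined with thin grey felt.
- insert_round: Fixed insert with a round recess for the reel of thread: 42 mm across, 9 mm deep, in its middle. A light wooden square 70 x 70 x 14 mm in the row in kit_tray, top flush with the rim (18 mm above the table). Origin: centre of its underside (4 mm above the table), axes parallel to the tray's. Recess floor 5 mm above its origin, 9 mm above the table.
- insert_short: Fixed insert with a nearly square recess for the steel block: 43 mm along x, 35 mm along y, 7 mm deep, in its middle. A light wooden square 70 x 70 x 14 mm in the row in kit_tray, top flush with the rim (18 mm above the table). Origin: centre of its underside (4 mm above the table), axes parallel to the tray's. Recess floor 7 mm above its origin, 11 mm above the table.
- insert_long: Fixed insert with an oblong recess for the eraser: 34 mm along x, 58 mm along y, 6 mm deep, in its middle. A light wooden square 70 x 70 x 14 mm in the row in kit_tray, top flush with the rim (18 mm above the table). Origin: centre of its underside (4 mm above the table), axes parallel to the tray's. Recess floor 8 mm above its origin, 12 mm above the table.
- bone_folder: Kit piece: flat pale wooden burnishing strip with tapered ends, 169 mm long (its x), 22 mm wide at its middle (its y), 9 mm thick, lying on the table. Origin: centre of its underside. Goes in the long trough, along the tray's x, either way round.
- thread_reel: Kit piece: small wooden reel wound with red thread, standing upright, 28 mm diameter flanges, 40 mm tall. Flanges from 0 to 9 mm and 32 to 40 mm height; the wound part between is thinner. Origin: centre of its underside, z up.
- steel_block: Kit piece: plain grey steel pressing block with smooth faces, 30 mm (its x) by 22 mm (its y) by 18 mm tall. Origin: centre of its underside. Its long side goes along the long side of its recess (insert x), either way round.
- eraser: Kit piece: white eraser in a blue card sleeve, 21 mm (its x) by 45 mm (its y) by 13 mm tall, lying flat. Origin: centre of its underside. Its long side goes along the long side of its recess (insert y), either way round.
- sharpener: Look-alike, leave it: small steel pencil sharpener with a black round hole on top, 15 x 25 x 12 mm (x, y, z), smaller than the steel block. Origin: centre of its underside.
- bare_spool: Look-alike, leave it: bare pale wooden spool without thread, standing upright, 44 mm diameter, 52 mm tall. Origin: centre of its underside.

How it is judged:
By the outcome, as a careful person would: the job done as asked, in the order asked, and still so for the second after the job is handed in, with the robot touching nothing.
It also fails if it takes over 109 s, if anything falls off the work surface, if the arm or the gripper's body presses on something with over 40 N, if the wrist force passes 120 N, or if a joint passes its speed limit or range.

ROBOT

A 6-joint arm with a two-finger parallel gripper is mounted at the origin on the work surface; the furniture and walls round the work are solid. World frame = base frame: x ahead of the robot, y to its left, z up, the work surface at z = 0. Lengths are in mm, angles in rad, forces in N, time in s.
With the tool pointing down it reaches from about 350 to 875 mm from the base axis. Payload 4.2 kg.
Tool frame: the origin (TCP) lies midway between the tips of the shut fingers; the grasp point (between the pads) lies 19 mm behind it (arm.grasp_offset is the distance from the TCP to the grasp point, in mm); z points along the fingers, y is the line along which they close (so a half turn about z gives the same grasp; the last joint's range is limited). The gripper opens to 85 mm and grips with 20 to 120 N. Pads are 22 mm wide; open, the fingers measure 114 mm over their backs; the gripper's body (76 mm by 85 mm) begins 54 mm behind the grasp point. The pads swing forward as they close: fully open they stand 13 mm farther back than shut.
Start: joints at [-1.077, 0.385, 0.008, 0, -1.194, -0.259], TCP at [145.423, -607.825, 231.312] pointing down, gripper open.
Joint ranges: [-3.14, 3.14], [-1.21, 2.06], [-1.07, 1.41], [-3.16, 2.05], [-2.99, -0.16], [-3.1, 3.1]. Speed limits (rad/s): [2.79, 2.79, 3.14, 3.14, 3.14, 3.14].

INTERFACE

Orientations are given as a unit quaternion [x, y, z, w].
In Python, from bench import arm gives the robot as it stands. The module is installed in compiled form; this text tells all that it offers.
- The arm moves only by the tool servo_tool, never from a script. Its argument "increments" is a list of rows, each a list of 7 numbers: the opening, from 0 (shut) to 1 (fully open), then the shift along the tool's x, y, z in m, then the turn, a rotation vector about the tool's x, y, z in degrees. In form: [[grip, x, y, z, ax, ay, az], ...]. A call has 1 to 12 rows; each row is the pose to reach, as a shift and turn from the pose commanded when the call began, along the tool's axes at that moment; what a row does not reach only later rows make up. A row lasts 1/8 s, in which the tool goes at most 62.5 mm and 10.7 degrees, less where a joint would pass 70% of its speed; a pose out of reach is approached as far as the arm can. A call with a gripper value outside its range is refused whole. The fingers move at their own pace and stop on an object; the grip force is fixed at half the most. Time passes only in rows, so rows that repeat a pose let the fingers close. It gives the time, the measured TCP pose, the force, the opening and the grip force at its end, in the units of the state.
- arm.read_state(): the state, without advancing time (a new reading comes with each control period).
- arm.get_image(name): name is "scene" or "side" or "wrist"; returns a dict with "color" (384x512x3 uint8, red, green, blue), "fx", "fy", "cx", "cy" (pixels), "k1" (the pictures are not rectified: a ray, as slopes to the right and down, at radius r is drawn at 1 + k1 r^2 times it, then the intrinsics apply), "rvec" (rotation vector, rad) and "tvec" (3), from world to camera coordinates, as OpenCV has them; the wrist camera has in their place "hand_eye" (4x4, takes a point from camera to tool coordinates, whose origin is the TCP and whose axes are the flange's). Camera axes: x right, y down, z forward; pixel columns grow to the right and rows downward; lengths in mm; the calibration is good to about 2 mm. A picture is of the moment at which its call begins: read the wrist's pose just before it. There is no depth.
- arm.job_done(): hands the job in; it is judged then, once.
Trained networks look in the newest picture that a camera, given by its name, has taken for a name from the list of things; names that differ only in an ending like _2 or _b are one class to them, and where a whole thing is asked for, a point or a joint stands for the part that bears it (a point fixed in the world has none). Each returns a list of dicts, best first, with "p" (0 to 1); they miss things now and then, are a little off and sometimes report something else, mostly with a low value. They report only what shows in the picture. A call takes as long as a camera call.
- arm.look_for(camera, thing): "box" ([centre column, centre row, width, height] in pixels, round what is visible of it).
- arm.spot_point(camera, thing): "centre" ([column, row] in pixels: a listed point, or the origin of a listed thing).
The state is a dict: "clock": time; "joints": joint angles; "joint_vel": joint speeds; "joint_efforts": joint torques, N m; "position": TCP position; "ee_rot": TCP orientation; "contact_force": force on the tool from outside, world axes, zero at the start; "wrist_torque": the same for the moment, N m; "gripper_width": finger opening in mm; "grasp_force": force on a finger pad.
Only numpy, scipy, OpenCV 4.12 (cv2) and the standard library are available. Lean on these libraries where they do the work, as an engineer would, in place of code of your own. Each camera call takes 0.05 s, during which the arm holds its last target. There are 200 camera calls.

## Working session

There is one attempt and no reset: what is moved stays moved. The work goes in short steps, Python scripts to look and compute and a tool call to move; the robot and the scene stay as the last step left them, time stands still between calls to the robot, and variables do not carry over. Pictures are saved under pics/ and viewed, at most 14 in all, crops included, and the job is handed in when it is done.

Besides the shell and the picture viewer there is one more tool, called after "Emit:" by a JSON object that holds its "method" and its "body", one argument or row to a line. servo_tool: Moves the arm, as the interface text tells. Its arguments: {"type":"object","properties":{"increments":{"type":"array","items":{"type":"array","items":{"type":"number"}}}},"required":["increments"]}

```bash
mkdir -p pics; ls
cat > h.py <<'E'
import numpy as np, cv2, json
from scipy.spatial.transform import Rotation as R
from bench import arm
def snap(cam, fn=None):
    s=arm.read_state(); im=arm.get_image(cam)
    if fn: cv2.imwrite('pics/'+fn, im['color'][:,:,::-1])
    K=dict(fx=im['fx'],fy=im['fy'],cx=im['cx'],cy=im['cy'],k1=im['k1'])
    if 'hand_eye' in im:
        H=np.array(im['hand_eye']); Rt=R.from_quat(s['ee_rot']).as_matrix()
        Rc=Rt@H[:3,:3]; C=Rt@H[:3,3]+np.array(s['position'])
    else:
        Rw=R.from_rotvec(np.array(im['rvec']).ravel()).as_matrix(); Rc=Rw.T; C=-Rw.T@np.array(im['tvec']).ravel()
    return dict(K=K,Rc=Rc,C=C,color=im['color'])
def ray(v,px):
    K=v['K']; d=np.array([(px[0]-K['cx'])/K['fx'],(px[1]-K['cy'])/K['fy']]); u=d.copy()
    for _ in range(20): u=d/(1+K['k1']*(u@u))
    r=v['Rc']@np.array([u[0],u[1],1]); return r/np.linalg.norm(r)
def onz(v,px,z):
    r=ray(v,px); return v['C']+r*(z-v['C'][2])/r[2]
def proj(v,P):
    p=v['Rc'].T@(np.array(P,float)-v['C']); u=p[:2]/p[2]; u=u*(1+v['K']['k1']*(u@u)); K=v['K']
    return np.array([K['fx']*u[0]+K['cx'],K['fy']*u[1]+K['cy']])
def tri(vs,pxs):
    A=np.zeros((3,3));b=np.zeros(3)
    for v,p in zip(vs,pxs):
        r=ray(v,p);M=np.eye(3)-np.outer(r,r);A+=M;b+=M@v['C']
    X=np.linalg.solve(A,b); res=[np.linalg.norm(np.cross(X-v['C'],ray(v,p))) for v,p in zip(vs,pxs)]
    return X,res
THINGS=['kit_tray','insert_round','insert_short','insert_long','bone_folder','thread_reel','steel_block','eraser','sharpener','bare_spool']
E
python3 - <<'E'
from h import *
s=arm.read_state();print(s)
vs={c:snap(c,c+'0.png') for c in ['scene','side','wrist']}
for c,v in vs.items(): print(c,v['K'],v['C'].round(0),v['Rc'][:,2].round(2))
for t in THINGS:
    pts=[]
    for c in ['scene','side','wrist']:
        r=arm.spot_point(c,t)[:2]
        print(t,c,[(np.round(x['centre']).tolist(),round(x['p'],2)) for x in r])
        if r and r[0]['p']>.4 : pts.append((vs[c],r[0]['centre']))
    if len(pts)>1: X,e=tri(*zip(*pts)); print('   ',X.round(1),np.round(e,1))
E
```

```text
pics
{'clock': 0.0, 'joints': array([-1.07739821e+00,  3.85574433e-01,  6.58877469e-03, -4.92218793e-04,
       -1.19401933e+00, -2.58600715e-01]), 'joint_vel': array([ 0.00120018,  0.00128968, -0.00135437, -0.00067308, -0.00117253,
        0.00228195]), 'joint_efforts': array([ 1.99498681e-03, -3.92288661e+01,  1.88395768e+01,  4.18604225e+00,
       -4.60456533e-03,  1.36155390e-05]), 'position': array([ 145.27488185, -607.26022296,  230.19731718]), 'ee_rot': array([-1.17038960e-01,  9.93126684e-01,  1.11117768e-03, -1.92746053e-04]), 'contact_force': array([ 0.05022733, -0.02410091,  0.32276818]), 'wrist_torque': array([0.00955118, 0.0857958 , 0.02852845]), 'grasp_force': 0.0, 'gripper_width': 85.1858776716611}
scene {'fx': 477.9307812580664, 'fy': 477.9307812580664, 'cx': 254.64387061526392, 'cy': 196.34879173684647, 'k1': -0.03375866960911953} [-486. -809.  791.] [ 0.65  0.56 -0.52]
side {'fx': 440.0189054644259, 'fy': 440.0189054644259, 'cx': 257.3566511739624, 'cy': 189.87851956896066, 'k1': -0.04145374421153825} [ 409. 1229.  849.] [ 0.03 -0.84 -0.54]
wrist {'fx': 294.9063676
[... 847 characters left out ...]
thread_reel scene [([204.0, 177.0], 0.55)]
thread_reel side [([250.0, 171.0], 0.61)]
thread_reel wrist []
    [409.4  99.9 142. ] [72.5 72.5]
steel_block scene [([299.0, 210.0], 0.61), ([325.0, 268.0], 0.41)]
steel_block side [([232.0, 192.0], 0.61)]
steel_block wrist []
    [541.9 -99.5  -6.2] [0.4 0.4]
eraser scene [([325.0, 268.0], 0.54)]
eraser side [([238.0, 243.0], 0.42), ([284.0, 160.0], 0.38)]
eraser wrist []
    [ 566.3 -161.6 -253.4] [47.6 47.6]
sharpener scene [([293.0, 246.0], 0.41)]
sharpener side [([281.0, 174.0], 0.61)]
sharpener wrist []
    [ 365.8 -209.1    7. ] [2.4 2.4]
bare_spool scene [([283.0, 224.0], 0.6), ([386.0, 250.0], 0.48)]
bare_spool side []
bare_spool wrist []
```

View pics/scene0.png

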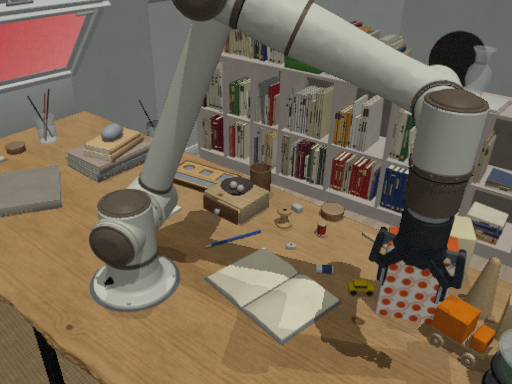

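View pics/side0.png

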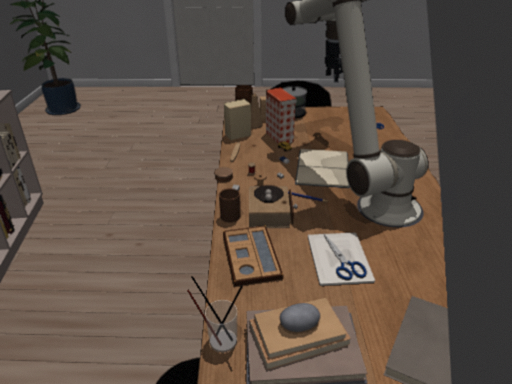

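The scene view shows the reel (321,230), spool (284,216), block (297,208), sharpener (291,246) and eraser (325,268), with the folder near (370,237). The side view shows the tray at (252,255) with the folder at (235,152).

Run:
```python
from h import *
a=snap('scene');b=snap('side')
for n,p,q in [('reel',(321,232),(251,172)),('spool',(284,218),(261,180)),('block',(297,209),(236,188)),('sharp',(291,246),(281,174)),('eraser',(325,268),(284,160)),('folder',(370,237),(235,152))]:
    X,e=tri([a,b],[p,q]);print(n,X.round(0),np.round(e,1),onz(a,p,8).round(),onz(b,q,8).round())
for q in [(225,230),(267,226),(281,276),(234,284)]: print('tray corner',onz(b,q,18).round())
for n,q in [('bldg',(268,133)),('bldg2',(292,145)),('bldgtop',(266,90)),('tan box',(226,138)),('cup',(230,220)),('box',(250,222)),('box2',(290,222)),('box3',(288,187)),('tantop',(237,101)),('penbox',(230,150))]: print(n,onz(b,q,0).round())
def up(v,x0,y0,x1,y1,f,n): cv2.imwrite('pics/'+n,cv2.resize(v['color'][y0:y1,x0:x1,::-1],None,fx=f,fy=f,interpolation=cv2.INTER_CUBIC))
up(b,200,80,400,290,3,'sidecrop.png') if 0 else up(b,205,85,335,290,2.9,'sidecrop.png')
```

```text
reel [ 479. -224.    4.] [0.5 0.5] [ 475. -227.    8.] [ 479. -217.    8.]
spool [ 437. -124.   28.] [1.8 1.8] [ 459. -106.    8.] [ 439. -159.    8.]
block [ 527. -103.    7.] [0.9 0.9] [ 524. -104.    8.] [ 528. -102.    8.]
sharp [ 365. -205.    7.] [0.4 0.4] [ 365. -205.    8.] [ 365. -203.    8.]
eraser [ 352. -324.    4.] [2.3 2.3] [ 351. -326.    8.] [ 351. -314.    8.]
folder [ 544. -348.   20.] [6.1 6.1] [ 550. -342.    8.] [ 551. -380.    8.]
tray corner [544. 156.  18.]
tray corner [415. 134.  18.]
tray corner [375. 355.  18.]
tray corner [500. 388.  18.]
bldg [ 416. -581.    0.]
bldg2 [ 313. -463.    0.]
bldgtop [  431. -1144.     0.]
tan box [ 601. -528.    0.]
cup [535.  80.   0.]
box [470.  90.   0.]
box2 [341.  88.   0.]
box3 [ 341. -124.    0.]
tantop [ 582. -975.    0.]
penbox [ 574. -413.    0.]
```

View pics/sidecrop.png

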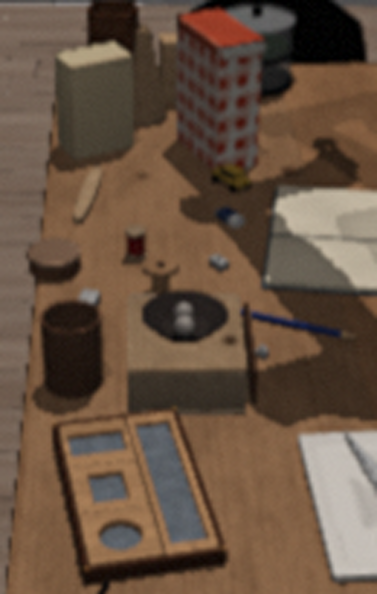

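The crop shows the tray with the trough on the right (world −x). Its inserts run oblong at the far end, nearly square in the middle, and round nearest the camera. The folder lies at crop (88,195), in front of the tan box.

Emit:
{"method": "servo_tool", "body": {
  "increments": [
    [1, -0.03, 0.02, -0.05, 0, 0, 0],
    [1, -0.36, 0.27, -0.1, 0, 0, 0],
    [1, -0.36, 0.27, -0.1, 0, 0, 0],
    [1, -0.36, 0.27, -0.1, 0, 0, 0],
    [1, -0.36, 0.27, -0.1, 0, 0, 0],
    [1, -0.36, 0.27, -0.1, 0, 0, 0],
    [1, -0.36, 0.27, -0.1, 0, 0, 0],
    [1, -0.36, 0.27, -0.1, 0, 0, 0],
    [1, -0.36, 0.27, -0.1, 0, 0, 0],
    [1, -0.36, 0.27, -0.1, 0, 0, 0]
  ]
}}

```text
clock: 3.0
position: [432.5, -261.5, 331.2]
ee_rot: [-0.117, 0.993, 0.0, -0.0]
contact_force: [0.3, -0.6, -0.3]
gripper_width: 85.5
grasp_force: 0.0
```

Run:
```python
from h import *
s=arm.read_state();print(s['clock'],s['position'].round(1),s['ee_rot'].round(3))
v=snap('wrist','w1.png'); np.save('w1.npy',[v],allow_pickle=True)
for t in THINGS:
    for f,k in((arm.spot_point,'centre'),):
        print(t,[(np.round(x[k]).tolist(),round(x['p'],2),onz(v,x[k],0).round()[:2].tolist()) for x in f('wrist',t)[:2]])
```

```text
3.0 [ 432.5 -261.5  331.2] [-0.117  0.993  0.    -0.   ]
kit_tray []
insert_round []
insert_short []
insert_long [([486.0, 246.0], 0.73, [505.0, 198.0])]
bone_folder [([164.0, 198.0], 0.74, [550.0, -394.0])]
thread_reel [([272.0, 180.0], 0.63, [476.0, -224.0])]
steel_block [([334.0, 223.0], 0.84, [526.0, -98.0])]
eraser [([232.0, 91.0], 0.92, [354.0, -318.0])]
sharpener [([304.0, 118.0], 0.61, [367.0, -200.0])]
bare_spool [([339.0, 178.0], 0.96, [448.0, -116.0]), ([231.0, 90.0], 0.52, [353.0, -319.0])]
```

View pics/w1.png

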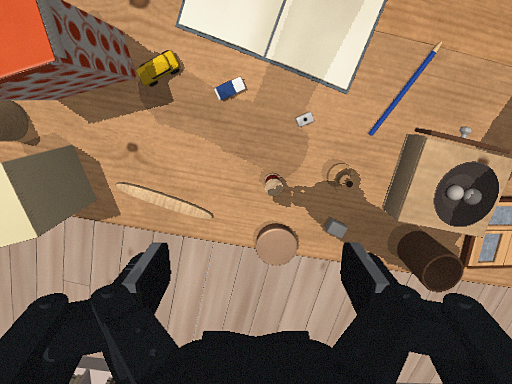

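Wrist view: folder ends at (117,184) and (212,215), reel (273,183), block (337,228), eraser (230,89), sharpener (304,119), spool (339,175). The tan box stands just left of the folder at about (90,190).

```bash
cat >> h.py <<'E'
def go(P,ydir=None):
    """print shift (m, tool axes) and az (deg) to bring TCP to P with tool y along world angle ydir (deg, mod 180)"""
    s=arm.read_state(); M=R.from_quat(s['ee_rot']).as_matrix()
    print('at',s['position'].round(1),'tool y ang',np.degrees(np.arctan2(M[1,1],M[0,1])).round(2),'j6',round(s['joints'][5],2))
    d=M.T@(np.array(P,float)-s['position'])/1000; az=0
    if ydir is not None:
        cur=np.degrees(np.arctan2(M[1,1],M[0,1])); az=-((ydir-cur+90)%180-90)  # tool z down
    print('shift',d.round(4),'az',round(az,2),'tilt',M[:,2].round(4))
E
python3 - <<'E'
from h import *
v=np.load('w1.npy',allow_pickle=True)[0]
a,b=onz(v,(117,184),5),onz(v,(212,215),5); d=b-a
print('folder',a.round(),b.round(),np.linalg.norm(d),((a+b)/2).round(1),np.degrees(np.arctan2(d[1],d[0])))
go([*((a+b)/2)[:2],150],np.degrees(np.arctan2(d[1],d[0]))+90)
print('box edge',onz(v,(95,192),0),onz(v,(119,214),0),onz(v,(75,147),172))
E
```

```text
folder [ 542. -474.    5.] [ 559. -308.    5.] 166.7483911196177 [ 550.3 -390.9    5. ] 84.23426201516597
at [ 432.6 -261.7  331.3] tool y ang 103.43 j6 -1.11
shift [-0.0844 -0.153   0.1813] az -70.81 tilt [-0. -0. -1.]
box edge [ 567.09430818 -512.33400488    0.        ] [ 597.52003785 -467.15836956    0.        ] [ 447.90667805 -453.21555818  172.        ]
```

Run:
```python
from h import *
print(arm.read_state()['joints'].round(3))
```

```text
[-0.222  0.121 -0.1    0.    -1.35  -1.114]
```

Emit:
{"method": "servo_tool", "body": {
  "increments": [
    [1, -0.084, -0.153, 0.18, 0, 0, -70.8],
    [1, -0.084, -0.153, 0.18, 0, 0, -70.8],
    [1, -0.084, -0.153, 0.18, 0, 0, -70.8],
    [1, -0.084, -0.153, 0.18, 0, 0, -70.8],
    [1, -0.084, -0.153, 0.18, 0, 0, -70.8],
    [1, -0.084, -0.153, 0.18, 0, 0, -70.8],
    [1, -0.084, -0.153, 0.18, 0, 0, -70.8],
    [1, -0.084, -0.153, 0.18, 0, 0, -70.8],
    [1, -0.084, -0.153, 0.18, 0, 0, -70.8]
  ]
}}

```text
clock: 4.68
position: [550.0, -390.7, 151.3]
ee_rot: [-0.67, 0.742, 0.0, -0.0]
contact_force: [0.1, 0.9, 0.5]
gripper_width: 85.3
grasp_force: 0.0
```

Run:
```python
from h import *
s=arm.read_state();print(s['clock'],s['position'].round(1),s['joints'].round(2))
v=snap('wrist','w2.png'); np.save('w2.npy',[v],allow_pickle=True)
print(arm.look_for('wrist','bone_folder'),arm.spot_point('wrist','bone_folder'))
```

```text
4.675 [ 550.  -390.7  151.3] [-0.38  0.53  0.03  0.   -1.08  0.28]
[{'box': [256.1, 172.2, 24.3, 163.1], 'p': 0.58}] [{'centre': [255.9, 175.1], 'p': 0.73}]
```

View pics/w2.png

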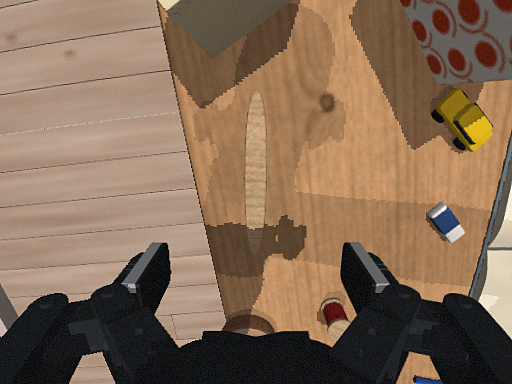

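The folder runs from (256,91) to (256,254), centred at (256,173), and the table edge lies to its left.

Run:
```python
from h import *
v1=np.load('w1.npy',allow_pickle=True)[0];v=np.load('w2.npy',allow_pickle=True)[0]
print(tri([v1,v],[(117,184),(256,91)]),tri([v1,v],[(212,215),(256,254)]))
a,b=onz(v,(256,91),5),onz(v,(256,254),5); d=a-b;c=(a+b)/2
print(a.round(1),b.round(1),np.linalg.norm(d),c.round(1),np.degrees(np.arctan2(d[1],d[0])))
l,r=onz(v,(245,172),8),onz(v,(267,172),8);print(l,r)
go([*c[:2],4],np.degrees(np.arctan2(d[1],d[0]))+90)
for n,p in [('eraser',(445,223)),('box',(213,57))]: print(n,onz(v,p,6).round(1))
```

```text
(array([ 542.51836195, -475.13513006,    2.64740494]), [np.float64(0.3936053309565697), np.float64(0.39360533095673267)]) (array([ 558.63222618, -307.55838612,    6.538906  ]), [np.float64(0.6777957192760435), np.float64(0.6777957192760705)])
[ 542.3 -475.3    5. ] [ 559.3 -306.3    5. ] 169.92786294184026 [ 550.8 -390.8    5. ] -95.74887323125499
[ 560.85589526 -399.85230212    8.        ] [ 539.09720746 -397.64845583    8.        ]
at [ 550.  -390.7  151.4] tool y ang 174.21 j6 0.28
shift [ 0.     -0.0007  0.1474] az -0.04 tilt [ 1.e-04 -1.e-04 -1.e+00]
eraser [ 351.4 -321.7    6. ]
box [ 578.1 -508.9    6. ]
```

Emit:
{"method": "servo_tool", "body": {
  "increments": [
    [1, 0, -0.001, 0.06, 0, 0, 0],
    [1, 0, -0.001, 0.11, 0, 0, 0],
    [1, 0, -0.001, 0.135, 0, 0, 0],
    [1, 0, -0.001, 0.147, 0, 0, 0],
    [1, 0, -0.001, 0.147, 0, 0, 0],
    [0, 0, -0.001, 0.147, 0, 0, 0],
    [0, 0, -0.001, 0.147, 0, 0, 0],
    [0, 0, -0.001, 0.147, 0, 0, 0],
    [0, 0, -0.001, 0.147, 0, 0, 0],
    [0, 0, -0.001, 0.147, 0, 0, 0],
    [0, 0, -0.001, 0.147, 0, 0, 0]
  ]
}}

```text
clock: 6.2
position: [551.5, -391.1, 5.3]
ee_rot: [-0.671, 0.742, -0.001, 0.0]
contact_force: [-1.1, 0.4, 5.5]
gripper_width: 18.3
grasp_force: 59.1
```

Emit:
{"method": "servo_tool", "body": {
  "increments": [
    [0, 0, 0, -0.03, 0, 0, 0],
    [0, 0, 0, -0.08, 0, 0, 0],
    [0, 0, 0, -0.14, 0, 0, 0],
    [0, 0, 0, -0.2, 0, 0, 0],
    [0, 0, 0, -0.25, 0, 0, 0]
  ]
}}

```text
clock: 6.82
position: [551.0, -390.8, 256.5]
ee_rot: [-0.671, 0.742, -0.001, 0.0]
contact_force: [0.2, -0.1, -1.2]
gripper_width: 18.3
grasp_force: 58.5
```

Run:
```python
from h import *
v=snap('wrist','w3.png'); b=snap('side')
# tray corners from side (rough), target pre-place view
c=np.mean([onz(b,q,18) for q in [(225,230),(267,226),(281,276),(234,284)]],axis=0);print('tray rough',c)
go([450,240,255],10)
```

```text
tray rough [458.32162174 258.32989319  18.        ]
at [ 553.3 -392.6  261.9] tool y ang 174.29 j6 0.28
shift [-0.6192  0.1659  0.0012] az -15.71 tilt [ 0.0117 -0.0071 -0.9999]
```

View pics/w3.png

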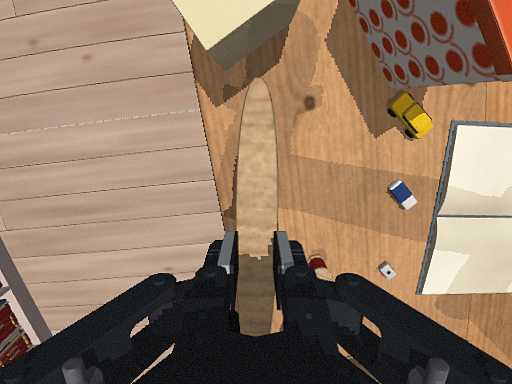

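The folder is held firmly and level between the pads, at (257,250). Next I go to the tray.

Emit:
{"method": "servo_tool", "body": {
  "increments": [
    [0, -0.03, 0.01, 0, 0, 0, -3],
    [0, -0.6, 0.264, 0, 0, 0, -15.7],
    [0, -0.6, 0.264, 0, 0, 0, -15.7],
    [0, -0.6, 0.264, 0, 0, 0, -15.7],
    [0, -0.6, 0.264, 0, 0, 0, -15.7],
    [0, -0.6, 0.264, 0, 0, 0, -15.7],
    [0, -0.6, 0.264, 0, 0, 0, -15.7],
    [0, -0.6, 0.264, 0, 0, 0, -15.7],
    [0, -0.6, 0.264, 0, 0, 0, -15.7],
    [0, -0.6, 0.264, 0, 0, 0, -15.7],
    [0, -0.6, 0.264, 0, 0, 0, -15.7],
    [0, -0.6, 0.264, 0, 0, 0, -15.7]
  ]
}}

```text
clock: 8.43
position: [346.9, 235.6, 253.5]
ee_rot: [0.768, -0.641, -0.0, 0.0]
contact_force: [-0.1, -0.3, -0.4]
gripper_width: 17.9
grasp_force: 58.6
```

Emit:
{"method": "servo_tool", "body": {
  "increments": [
    [0, 0, 0, 0, 0, 0, 0],
    [0, 0, 0, 0, 0, 0, 0]
  ]
}}

```text
clock: 8.68
position: [348.6, 231.4, 254.0]
ee_rot: [0.765, -0.644, -0.0, 0.0]
contact_force: [-0.6, 0.6, -0.4]
gripper_width: 18.4
grasp_force: 58.6
```

Run:
```python
from h import *
s=arm.read_state();print(s['clock'],s['position'].round(1),s['joint_vel'].round(3))
v=snap('wrist','w4.png'); np.save('w4.npy',[v],allow_pickle=True)
for t in THINGS[:5]: print(t,[(np.round(x['centre'],1).tolist(),round(x['p'],2),onz(v,x['centre'],{'kit_tray':18}.get(t,4)).round(1)[:2].tolist()) for x in arm.spot_point('wrist',t)[:3]])
```

```text
8.675 [348.6 231.4 254. ] [-0.01  -0.003  0.004  0.     0.    -0.001]
kit_tray [([174.1, 161.3], 0.59, [454.7, 248.5])]
insert_round [([161.1, 212.6], 0.77, [469.7, 329.4])]
insert_short [([151.7, 163.2], 0.62, [488.2, 259.7])]
insert_long [([144.8, 107.3], 0.83, [503.0, 187.2])]
bone_folder [([253.8, 237.6], 0.67, [332.2, 345.0])]
```

View pics/w4.png

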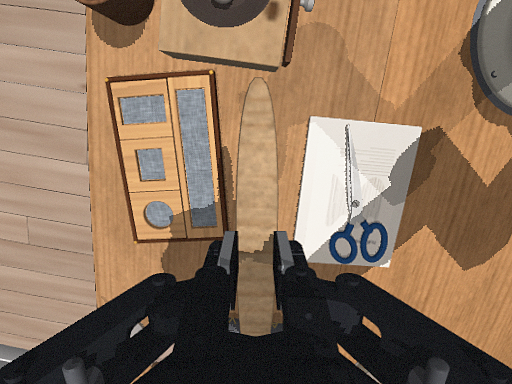

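The tray is clear of the folder, spanning (107,75) to (228,243). The trough centre is near (197,158), the oblong insert at (143,109), the square one at (151,163) and the round one at (159,214).

```bash
cat >> h.py <<'E'
def rect(v,x0,x1,y0,y1,z,s=3):
    """top-down map of plane z; col=(x-x0)*s, row=(y-y0)*s"""
    nx,ny=int((x1-x0)*s),int((y1-y0)*s)
    X,Y=np.meshgrid(x0+np.arange(nx)/s,y0+np.arange(ny)/s)
    P=(np.stack([X,Y,np.full_like(X,z)],-1)-v['C'])@v['Rc']
    u=P[...,:2]/P[...,2:]; u=u*(1+v['K']['k1']*(u**2).sum(-1,keepdims=True))
    return cv2.remap(v['color'],(u[...,0]*v['K']['fx']+v['K']['cx']).astype(np.float32),(u[...,1]*v['K']['fy']+v['K']['cy']).astype(np.float32),cv2.INTER_CUBIC)
def blobs(mask,x0,y0,s,amin):
    out=[]
    mask=cv2.morphologyEx(mask.astype(np.uint8)*255,cv2.MORPH_OPEN,np.ones((5,5)))
    mask=cv2.morphologyEx(mask,cv2.MORPH_CLOSE,np.ones((9,9)))
    for c in cv2.findContours(mask,cv2.RETR_EXTERNAL,cv2.CHAIN_APPROX_NONE)[0]:
        A=cv2.contourArea(c)/s/s
        if A<amin: continue
        (cx,cy),(w,h),a=cv2.minAreaRect(c)
        out.append((round(cx/s+x0,1),round(cy/s+y0,1),round(w/s,1),round(h/s,1),round(a,1),round(A)))
    return out
E
python3 - <<'E'
from h import *
v=np.load('w4.npy',allow_pickle=True)[0]
im=rect(v,360,570,120,400,18).astype(int)
m=(im[...,2]>im[...,0]-5)&(im.sum(-1)>180)
for b in blobs(m,360,120,3,400): print(b)
t=[onz(v,p,18)[:2].round(1) for p in [(107,78),(214,70),(228,238),(136,243)]];print(t,np.mean(t,axis=0))
cv2.imwrite('pics/r4.png',im[...,::-1].astype(np.uint8))
E
```

```text
(369.7, 366.3, 66.7, 19.3, 90.0, 938)
(468.3, 325.3, 35.3, 36.7, 90.0, 1031)
(484.6, 257.2, 31.1, 40.0, 13.2, 1176)
(500.2, 188.9, 54.6, 31.7, 12.9, 1632)
(424.5, 243.8, 33.7, 180.8, 12.9, 5826)
[array([547.7, 158.5]), array([418.2, 128.7]), array([369.1, 345.2]), array([498.4, 376.5])] [458.35  252.225]
```

View pics/r4.png

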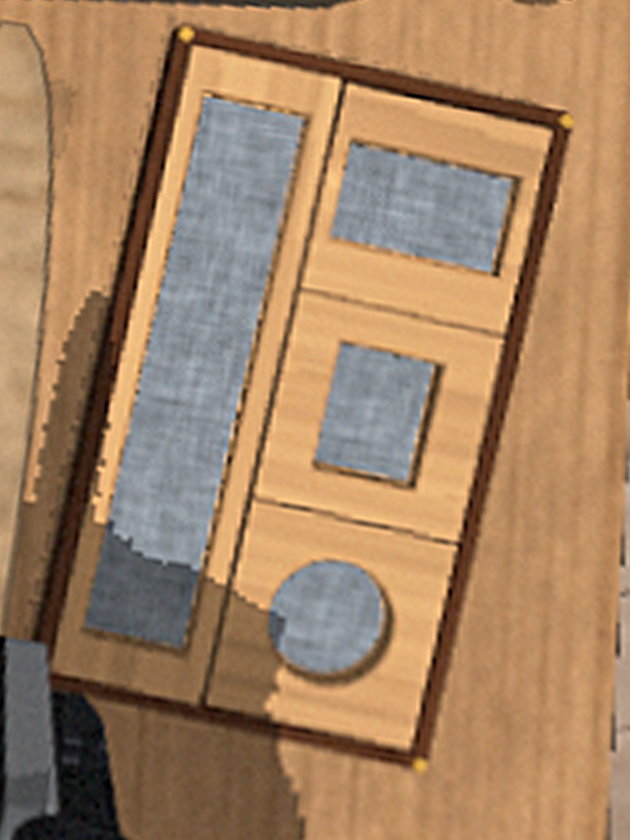

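Run:
```python
from h import *
v=np.load('w4.npy',allow_pickle=True)[0]
s=arm.read_state();M=R.from_quat(s['ee_rot']).as_matrix()
tip=onz(v,(257.5,78),255);print('folder tip in tool',M.T@(tip-s['position']))
go([425.7,245.2,100],12.8)
```

```text
folder tip in tool [ 8.65451133e+01  7.06540611e-04 -6.44907771e-01]
at [348.7 232.  254.4] tool y ang -170.13 j6 -0.81
shift [ 0.0002 -0.0781  0.1544] az -2.93 tilt [ 1.e-04  2.e-04 -1.e+00]
```

Emit:
{"method": "servo_tool", "body": {
  "increments": [
    [0, 0, -0.05, 0.03, 0, 0, -2.9],
    [0, 0, -0.078, 0.085, 0, 0, -2.9],
    [0, 0, -0.078, 0.135, 0, 0, -2.9],
    [0, 0, -0.078, 0.154, 0, 0, -2.9],
    [0, 0, -0.078, 0.154, 0, 0, -2.9],
    [0, 0, -0.078, 0.154, 0, 0, -2.9]
  ]
}}

```text
clock: 9.72
position: [426.0, 246.6, 101.4]
ee_rot: [0.782, -0.623, 0.0, -0.001]
contact_force: [-0.7, 1.1, -0.2]
gripper_width: 18.0
grasp_force: 58.6
```

Run:
```python
from h import *
v4=np.load('w4.npy',allow_pickle=True)[0]
v=snap('wrist','w5.png'); np.save('w5.npy',[v],allow_pickle=True)
T=[(422.3,131.3),(549,160.3),(500.3,375.3)]
for q in T: print('pred',proj(v4,[*q,18]).round(1),proj(v,[*q,18]).round(1))
# sub-pixel match of corner dots & insert features between views via rectified planes at several heights
for z in (12,15,18,21,24):
    a=cv2.cvtColor(rect(v4,440,550,150,320,z),cv2.COLOR_RGB2GRAY).astype(np.float32);b=cv2.cvtColor(rect(v,440,550,150,320,z),cv2.COLOR_RGB2GRAY).astype(np.float32)
    sh,r=cv2.phaseCorrelate(a,b,cv2.createHanningWindow(a.shape[::-1],cv2.CV_32F)); print(z,np.round(np.array(sh)/3,2),round(r,3))
go([425.7,245.2,18.8],12.8)
```

```text
pred [210.4  71.7] [298.7  49.5]
pred [105.9  79.4] [117.3  51.4]
pred [134.7 242. ] [148.5 309.4]
12 [-0.04  0.22] 0.364
15 [ 0.31 -0.29] 0.381
18 [ 0.1  -0.12] 0.32
21 [ 0.45 -0.39] 0.325
24 [ 1.02 -0.94] 0.328
at [426.1 246.8 101.7] tool y ang -167.13 j6 -0.63
shift [0.0016 0.0009 0.0829] az 0.07 tilt [ 0.0022  0.0021 -1.    ]
```

View pics/w5.png

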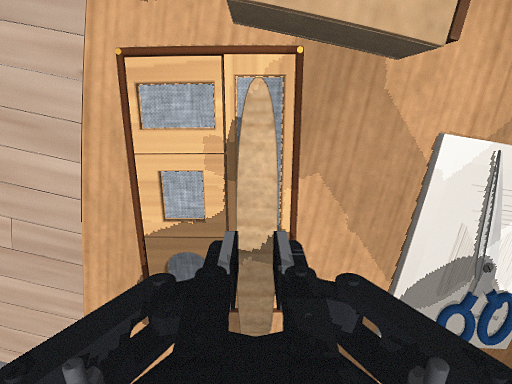

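The folder hangs over the trough. The tray's brass dots at (300,49) and (118,51) are within about 1 px of the predicted positions, so the tray pose and the 18 mm height hold.

Emit:
{"method": "servo_tool", "body": {
  "increments": [
    [0, 0.0015, 0.001, 0.04, 0, 0, 0],
    [0, 0.0015, 0.001, 0.065, 0, 0, 0],
    [0, 0.0015, 0.001, 0.078, 0, 0, 0],
    [0, 0.0015, 0.001, 0.083, 0, 0, 0],
    [0, 0.0015, 0.001, 0.083, 0, 0, 0]
  ]
}}

```text
clock: 10.4
position: [425.3, 245.2, 18.4]
ee_rot: [0.782, -0.623, 0.0, -0.001]
contact_force: [0.8, -0.2, -0.4]
gripper_width: 18.2
grasp_force: 58.6
```

Emit:
{"method": "servo_tool", "body": {
  "increments": [
    [0.5, 0, 0, 0, 0, 0, 0],
    [0.5, 0, 0, 0, 0, 0, 0],
    [0.6, 0, 0, 0, 0, 0, 0],
    [1, 0, 0, -0.03, 0, 0, 0],
    [1, 0, 0, -0.09, 0, 0, 0],
    [1, 0, 0, -0.15, 0, 0, 0],
    [1, 0, 0, -0.2, 0, 0, 0],
    [1, 0, 0, -0.2, 0, 0, 0]
  ]
}}

```text
clock: 11.4
position: [426.4, 246.0, 221.9]
ee_rot: [0.782, -0.623, 0.001, -0.005]
contact_force: [-0.1, -0.2, -0.3]
gripper_width: 85.2
grasp_force: 0.0
```

Run:
```python
from h import *
v=snap('wrist','w6.png')
go([478,-222,230],12.8)
print(arm.look_for('wrist','bone_folder'))
cv2.imwrite('pics/r6.png',rect(v,380,560,120,390,18,2)[...,::-1])
```

```text
at [425.  244.9 219.1] tool y ang -167.16 j6 -0.63
shift [ 0.467   0.052  -0.0125] az 0.04 tilt [ 0.0028  0.0037 -1.    ]
[{'box': [258.1, 160.3, 18.9, 137.8], 'p': 0.62}, {'box': [227.9, 156.8, 123.4, 185.5], 'p': 0.47}]
```

View pics/r6.png

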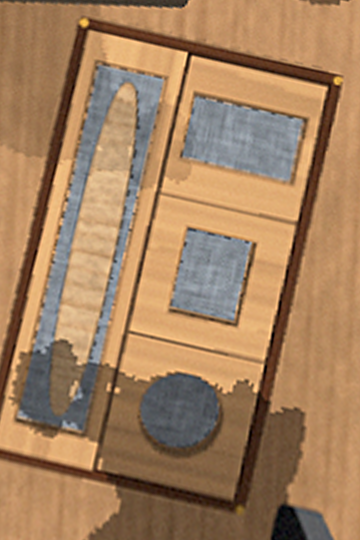

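The folder lies fully inside the trough, spanning (62,415) to (125,85) in the crop. The reel is next.

Emit:
{"method": "servo_tool", "body": {
  "increments": [
    [1, 0.03, 0, 0, 0, 0, 0],
    [1, 0.467, 0.052, 0.01, 0, 0, 0],
    [1, 0.467, 0.052, 0.01, 0, 0, 0],
    [1, 0.467, 0.052, 0.01, 0, 0, 0],
    [1, 0.467, 0.052, 0.01, 0, 0, 0],
    [1, 0.467, 0.052, 0.01, 0, 0, 0],
    [1, 0.467, 0.052, 0.01, 0, 0, 0],
    [1, 0.467, 0.052, 0.01, 0, 0, 0],
    [1, 0.467, 0.052, 0.01, 0, 0, 0],
    [1, 0.467, 0.052, 0.01, 0, 0, 0],
    [1, 0.467, 0.052, 0.01, 0, 0, 0]
  ]
}}

```text
clock: 12.88
position: [477.5, -221.3, 206.7]
ee_rot: [0.782, -0.623, -0.001, 0.0]
contact_force: [0.3, 0.8, 0.3]
gripper_width: 85.5
grasp_force: 0.0
```

Run:
```python
from h import *
s=arm.read_state();print(s['clock'],s['position'].round(1),s['joint_vel'].round(3))
v=snap('wrist','w7.png'); np.save('w7.npy',[v],allow_pickle=True)
for t in ['thread_reel','steel_block','eraser','sharpener','bare_spool']:
    print(t,[(np.round(x['centre']).tolist(),round(x['p'],2),onz(v,x['centre'],0).round()[:2].tolist()) for x in arm.spot_point('wrist',t)[:2]],[np.round(x['box']) for x in arm.look_for('wrist',t)[:2]])
```

```text
12.875 [ 477.5 -221.3  206.7] [ 0.01  -0.01   0.006  0.002 -0.002 -0.   ]
thread_reel [([256.0, 167.0], 0.68, [478.0, -220.0])] [array([260., 169.,  25.,  31.])]
steel_block [([196.0, 247.0], 0.93, [531.0, -98.0])] [array([194., 252.,  22.,  29.])]
eraser [([382.0, 110.0], 0.57, [351.0, -320.0])] [array([386., 109.,  23.,  43.])]
sharpener [([340.0, 201.0], 0.51, [365.0, -203.0])] [array([339., 205.,  16.,  22.])]
bare_spool [([266.0, 248.0], 0.71, [441.0, -118.0])] [array([264., 256.,  32.,  43.])]
```

View pics/w7.png

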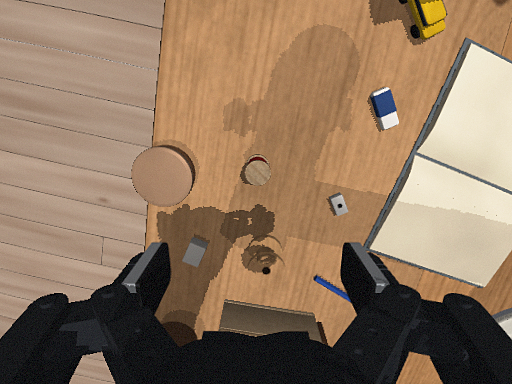

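The reel's flange is centred at about (257,171). The spool is at (263,255), the block at (196,250), the sharpener at (339,204) and the eraser at (384,109).

Run:
```python
from h import *
v=np.load('w7.npy',allow_pickle=True)[0];v1=np.load('w1.npy',allow_pickle=True)[0]
print('top',onz(v,(257.5,171.5),40),'base net',onz(v,(256,167),0))
for n,vv in (('w7',v),('w1',v1)):
    im=rect(vv,448,508,-252,-192,40,8); g=cv2.GaussianBlur(im[...,2],(0,0),3)
    c=cv2.HoughCircles(g,cv2.HOUGH_GRADIENT_ALT,1.5,50,param1=100,param2=.5,minRadius=90,maxRadius=130)
    print(n,None if c is None else [(round(a/8+448,1),round(b/8-252,1),round(r/8,1)) for a,b,r in c[0][:3]])
    red=(im[...,0].astype(int)>1.6*im[...,1])&(im[...,0]>80); ys,xs=np.nonzero(red); print(len(xs),xs.mean()/8+448,ys.mean()/8-252)
a=rect(v1,448,508,-252,-192,40,6);b=rect(v,448,508,-252,-192,40,6)
cv2.imwrite('pics/r7.png',np.hstack([a,b])[...,::-1])
# measured height: net origin in the scene & side & wrist views
X=tri([v1,v],[(272,180),(256,167)]);print('origin 2-view',X)
# block/eraser rects
for n,vv in (('w7',v),('w1',v1)):
    im=rect(vv,320,385,-350,-290,13,6).astype(int); m=(im[...,2]>im[...,0]+15)|(im.min(-1)>165); print(n,'eraser',blobs(m,320,-350,6,200))
    im=rect(vv,495,565,-135,-65,18,6).astype(int); sat=im.max(-1)-im.min(-1); m=(sat<28)&(im.sum(-1)>150); print(n,'block',blobs(m,495,-135,6,150))
```

```text
top [ 476.8979842  -224.94026095   40.        ] base net [ 477.50581476 -220.9623782     0.        ]
w7 None
1314 478.2854832572298 -239.15125570776254
w1 None
2862 463.04498602375963 -232.3668326345213
origin 2-view (array([ 477.05650717, -221.83805912,   -1.72479092]), [np.float64(1.2681954634507033), np.float64(1.2681954634507706)])
w7 eraser [(353.2, -321.3, 23.5, 43.9, 36.2, 894)]
w7 block [(529.1, -101.5, 39.1, 22.4, 77.7, 830)]
w1 eraser [(351.0, -321.6, 20.6, 44.1, 36.9, 832)]
w1 block [(527.2, -99.9, 37.4, 26.6, 77.7, 897)]
```

View pics/r7.png

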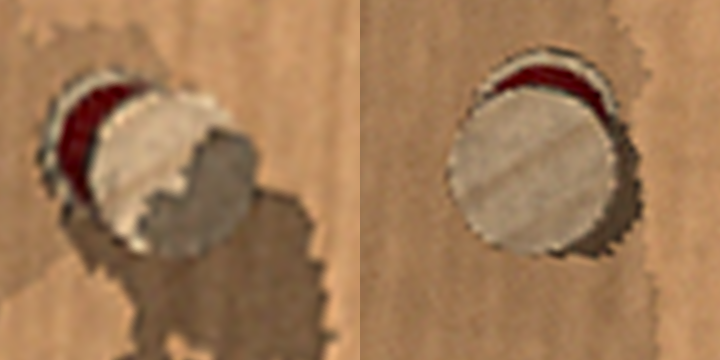

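Left is w1 and right is w7. Both put the reel's top circle near (477,−223) at z = 40, so its position and height agree.

Run:
```python
from h import *
go([477.1,-223.2,16],12.8)
```

```text
at [ 477.8 -222.4  207.4] tool y ang -167.14 j6 0.35
shift [0.0006 0.0009 0.1914] az 0.06 tilt [ 1.e-04  0.e+00 -1.e+00]
```

Emit:
{"method": "servo_tool", "body": {
  "increments": [
    [1, 0.001, 0.001, 0.05, 0, 0, 0],
    [1, 0.001, 0.001, 0.11, 0, 0, 0],
    [1, 0.001, 0.001, 0.16, 0, 0, 0],
    [1, 0.001, 0.001, 0.18, 0, 0, 0],
    [1, 0.001, 0.001, 0.191, 0, 0, 0],
    [1, 0.001, 0.001, 0.191, 0, 0, 0],
    [0, 0.001, 0.001, 0.191, 0, 0, 0],
    [0, 0.001, 0.001, 0.191, 0, 0, 0],
    [0, 0.001, 0.001, 0.191, 0, 0, 0],
    [0, 0.001, 0.001, 0.191, 0, 0, 0],
    [0, 0.001, 0.001, 0.191, 0, 0, 0]
  ]
}}

```text
clock: 14.8
position: [477.6, -223.9, 17.2]
ee_rot: [0.782, -0.623, 0.001, -0.0]
contact_force: [-2.5, 0.0, 5.9]
gripper_width: 23.4
grasp_force: 58.4
```

Emit:
{"method": "servo_tool", "body": {
  "increments": [
    [0, 0, 0, -0.02, 0, 0, 0],
    [0, 0, 0, -0.07, 0, 0, 0],
    [0, 0, 0, -0.13, 0, 0, 0],
    [0, 0, 0, -0.19, 0, 0, 0],
    [0, -0.04, 0, -0.2, 0, 0, 0],
    [0, -0.1, 0, -0.2, 0, 0, 0]
  ]
}}

```text
clock: 15.55
position: [455.3, -125.7, 217.4]
ee_rot: [0.781, -0.625, 0.001, -0.001]
contact_force: [0.3, 0.3, -0.1]
gripper_width: 23.6
grasp_force: 58.8
```

Run:
```python
from h import *
s=arm.read_state();print(s['gripper_width'],s['grasp_force'])
go([471,328.3,150],12.8)
```

```text
23.59745306091888 58.79590991880832
at [ 455.3 -125.7  217.4] tool y ang -167.33 j6 0.15
shift [-0.4396 -0.1146  0.0677] az -0.13 tilt [ 3.4e-03  4.0e-04 -1.0e+00]
```

Emit:
{"method": "servo_tool", "body": {
  "increments": [
    [0, -0.44, -0.115, 0, 0, 0, 0],
    [0, -0.44, -0.115, 0, 0, 0, 0],
    [0, -0.44, -0.115, 0, 0, 0, 0],
    [0, -0.44, -0.115, 0, 0, 0, 0],
    [0, -0.44, -0.115, 0, 0, 0, 0],
    [0, -0.44, -0.115, 0, 0, 0, 0],
    [0, -0.44, -0.115, 0, 0, 0, 0],
    [0, -0.44, -0.115, 0, 0, 0, 0],
    [0, -0.44, -0.115, 0.07, 0, 0, 0],
    [0, -0.44, -0.115, 0.12, 0, 0, 0],
    [0, -0.44, -0.115, 0.12, 0, 0, 0],
    [0, -0.44, -0.115, 0.12, 0, 0, 0]
  ]
}}

```text
clock: 17.05
position: [470.4, 329.0, 98.4]
ee_rot: [0.782, -0.623, 0.001, -0.002]
contact_force: [0.6, 0.5, -0.1]
gripper_width: 23.4
grasp_force: 58.9
```

Run:
```python
from h import *
v=snap('wrist','w8.png');np.save('w8.npy',[v],allow_pickle=True)
s=arm.read_state(); M=R.from_quat(s['ee_rot']).as_matrix()
print(s['clock'],s['gripper_width'],[(np.round(x['centre']),x['p']) for x in arm.spot_point('wrist','insert_round')],[(np.round(x['centre']),x['p']) for x in arm.spot_point('wrist','thread_reel')])
for q in [(422.3,131.3),(549,160.3),(500.3,375.3)]: print('pred dot',proj(v,[*q,18]).round(1))
im=v['color'].astype(int); y=(im[...,0]>190)&(im[...,1]>140)&(im[...,2]<90); ys,xs=np.nonzero(y); print(sorted(set(zip(xs//6*6,ys//6*6))))
print('insert floor pred',proj(v,[471,328.3,9]))
go([471,328.3,26.2],12.8)
```

```text
17.1 23.463455358281056 [(array([260., 194.]), 0.84)] [(array([259., 236.]), 0.81), (array([339., 103.]), 0.54)]
pred dot [395.1 -60.8]
pred dot [198.  -64.1]
pred dot [209.9 243.5]
[(np.int64(138), np.int64(198)), (np.int64(318), np.int64(24)), (np.int64(318), np.int64(84)), (np.int64(360), np.int64(240)), (np.int64(366), np.int64(240))]
insert floor pred [256.53323572 195.78813716]
at [470.4 329.5  99.2] tool y ang -167.14 j6 -0.67
shift [ 0.0015 -0.      0.073 ] az 0.06 tilt [ 0.0038  0.004  -1.    ]
```

Emit:
{"method": "servo_tool", "body": {
  "increments": [
    [0, 0.001, 0, 0.04, 0, 0, 0],
    [0, 0.001, 0, 0.06, 0, 0, 0],
    [0, 0.001, 0, 0.07, 0, 0, 0],
    [0, 0.001, 0, 0.073, 0, 0, 0],
    [0, 0.001, 0, 0.073, 0, 0, 0]
  ]
}}

```text
clock: 17.82
position: [469.9, 328.2, 26.2]
ee_rot: [0.782, -0.623, 0.0, -0.001]
contact_force: [-3.5, -1.4, 7.8]
gripper_width: 23.2
grasp_force: 59.3
```

Emit:
{"method": "servo_tool", "body": {
  "increments": [
    [0.5, 0, 0, 0, 0, 0, 0],
    [0.6, 0, 0, 0, 0, 0, 0],
    [0.7, 0, 0, 0, 0, 0, 0],
    [0.8, 0, 0, -0.02, 0, 0, 0],
    [1, 0, 0, -0.07, 0, 0, 0],
    [1, 0, 0, -0.13, 0, 0, 0],
    [1, 0, 0, -0.19, 0, 0, 0],
    [1, 0, 0, -0.19, 0, 0, 0],
    [1, 0, 0, -0.19, 0, 0, 0]
  ]
}}

```text
clock: 18.95
position: [468.8, 327.1, 213.0]
ee_rot: [0.782, -0.624, -0.0, 0.0]
contact_force: [-0.1, 0.8, -1.4]
gripper_width: 85.5
grasp_force: 0.0
```

Run:
```python
from h import *
v=snap('wrist','w9.png');np.save('w9.npy',[v],allow_pickle=True)
print([(np.round(x['centre']),x['p'],onz(v,x['centre'],9).round(1)) for x in arm.spot_point('wrist','thread_reel')],arm.look_for('wrist','thread_reel')[:1])
print('pred top',proj(v,[470.5,328.3,49]),'base',proj(v,[470.5,328.3,9]))
im=rect(v,440,500,298,358,49,6)
cv2.imwrite('pics/r9.png',np.hstack([im,rect(v,440,500,298,358,18,6)])[...,::-1])
v7=np.load('w7.npy',allow_pickle=True)[0];v1=np.load('w1.npy',allow_pickle=True)[0]
# block pose: compare measured top-plane outlines
for vv in (v7,v1):
    im=rect(vv,495,565,-135,-65,18,6).astype(int); cv2.imwrite('pics/blk%d.png'%(vv is v1),im[...,::-1])
a=[cv2.imread('pics/r9.png'),np.hstack([cv2.resize(cv2.imread('pics/blk%d.png'%i),(360,360)) for i in (0,1)])]
cv2.imwrite('pics/m9.png',cv2.resize(np.vstack(a),(600,600)))
go([528,-100,220],None)
```

```text
[(array([258., 167.]), 0.92, array([466.9, 325.9,   9. ]))] [{'box': [257.9, 172.8, 27.1, 31.8], 'p': 0.68}]
pred top [254.55727619 175.98621279] base [254.63171358 167.9434677 ]
at [468.7 326.8 211.5] tool y ang -167.15 j6 -0.67
shift [ 0.4293  0.0371 -0.0075] az 0 tilt [-0.0024 -0.0027 -1.    ][ WARN:0@1.226] global loadsave.cpp:1063 imwrite_ Unsupported depth image for selected encoder is fallbacked to CV_8U.
```

View pics/m9.png

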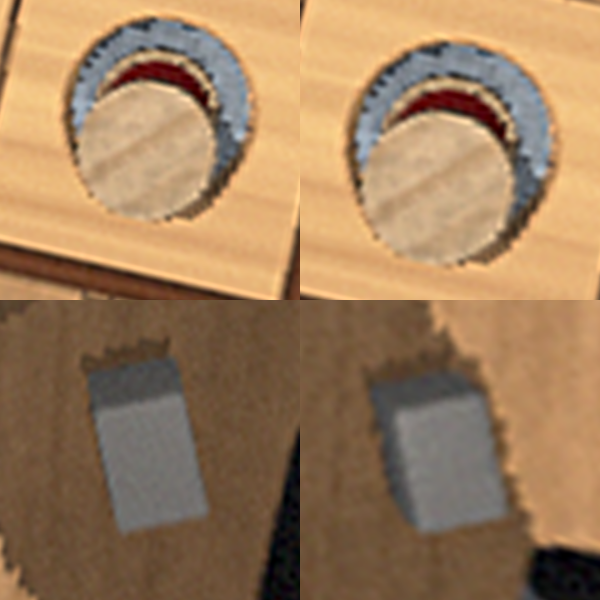

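The reel stands upright inside the round recess, whose centre comes out at (470.5,328.6) as predicted. The block's top face is centred at (530.4,−97.4) at z = 18 in both views, with its long side at about 79°.

Run:
```python
from h import *
go([530.4,-97.4,150],-10.7)
```

```text
at [468.7 326.8 211.5] tool y ang -167.15 j6 -0.67
shift [0.4271 0.034  0.0625] az 23.55 tilt [-0.0024 -0.0027 -1.    ]
```

Emit:
{"method": "servo_tool", "body": {
  "increments": [
    [0.7, 0.03, 0, 0, 0, 0, 0],
    [0.7, 0.427, 0.034, 0, 0, 0, 23.5],
    [0.7, 0.427, 0.034, 0, 0, 0, 23.5],
    [0.7, 0.427, 0.034, 0, 0, 0, 23.5],
    [0.7, 0.427, 0.034, 0, 0, 0, 23.5],
    [0.7, 0.427, 0.034, 0, 0, 0, 23.5],
    [0.7, 0.427, 0.034, 0, 0, 0, 23.5],
    [0.7, 0.427, 0.034, 0, 0, 0, 23.5],
    [0.7, 0.427, 0.034, 0.03, 0, 0, 23.5],
    [0.7, 0.427, 0.034, 0.062, 0, 0, 23.5],
    [0.7, 0.427, 0.034, 0.062, 0, 0, 23.5],
    [0.7, 0.427, 0.034, 0.062, 0, 0, 23.5]
  ]
}}

```text
clock: 20.6
position: [531.7, -96.5, 151.8]
ee_rot: [-0.639, 0.769, -0.0, -0.0]
contact_force: [0.1, -0.1, 1.4]
gripper_width: 59.9
grasp_force: 0.0
```

Run:
```python
from h import *
v=snap('wrist','w10.png');np.save('w10.npy',[v],allow_pickle=True)
print([(np.round(x['centre']),x['p'],onz(v,x['centre'],0).round(1)) for x in arm.spot_point('wrist','steel_block')],proj(v,[530.4,-97.4,0]))
im=rect(v,495,565,-135,-65,18,6).astype(int)
for lo in (95,110,125):
    sat=im.max(-1)-im.min(-1); m=(sat<25)&(im.mean(-1)>lo); print(lo,blobs(m,495,-135,6,150))
go([530.4,-97.4,8],-10.7)
```

```text
[(array([258., 173.]), 0.82, array([ 530.3, -100.8,    0. ]))] [257.95550164 176.58337151]
95 [(530.0, -98.5, 32.7, 22.0, 78.0, 671)]
110 [(530.0, -97.8, 31.1, 21.9, 78.4, 630)]
125 [(530.0, -97.3, 30.1, 21.7, 78.3, 622)]
at [532.1 -96.3 152.6] tool y ang 169.39 j6 -0.31
shift [0.0014 0.0018 0.1446] az 0.09 tilt [ 2.5e-03 -1.0e-04 -1.0e+00]
```

Emit:
{"method": "servo_tool", "body": {
  "increments": [
    [0.7, 0.001, 0.002, 0.05, 0, 0, 0.9],
    [0.7, 0.001, 0.002, 0.1, 0, 0, 0.9],
    [0.7, 0.001, 0.002, 0.13, 0, 0, 0.9],
    [0.7, 0.001, 0.002, 0.144, 0, 0, 0.9],
    [0.7, 0.001, 0.002, 0.144, 0, 0, 0.9],
    [0, 0.001, 0.002, 0.144, 0, 0, 0.9],
    [0, 0.001, 0.002, 0.144, 0, 0, 0.9],
    [0, 0.001, 0.002, 0.144, 0, 0, 0.9],
    [0, 0.001, 0.002, 0.144, 0, 0, 0.9],
    [0, 0.001, 0.002, 0.144, 0, 0, 0.9]
  ]
}}

```text
clock: 21.95
position: [529.9, -97.0, 8.9]
ee_rot: [-0.633, 0.774, -0.001, 0.001]
contact_force: [-2.0, 0.7, 5.8]
gripper_width: 19.9
grasp_force: 60.2
```

Emit:
{"method": "servo_tool", "body": {
  "increments": [
    [0, 0, 0, -0.02, 0, 0, 0],
    [0, 0, 0, -0.07, 0, 0, 0],
    [0, 0, 0, -0.13, 0, 0, 0],
    [0, 0, 0, -0.19, 0, 0, 0],
    [0, 0, 0, -0.21, 0, 0, 0],
    [0, 0, 0, -0.21, 0, 0, 0]
  ]
}}

```text
clock: 22.7
position: [529.6, -96.9, 219.3]
ee_rot: [-0.632, 0.775, -0.001, 0.002]
contact_force: [0.1, -1.3, -2.3]
gripper_width: 19.9
grasp_force: 59.5
```

Run:
```python
from h import *
s=arm.read_state();print(s['gripper_width'],s['grasp_force'])
go([486.7,259.1,100],12.8)
```

```text
19.85021454184065 59.49574828147888
at [529.6 -96.9 219.3] tool y ang 168.45 j6 -0.32
shift [-0.34    0.1138  0.1194] az -24.35 tilt [ 4.8e-03  8.0e-04 -1.0e+00]
```

Emit:
{"method": "servo_tool", "body": {
  "increments": [
    [0, -0.03, 0.01, 0, 0, 0, -3],
    [0, -0.34, 0.114, 0, 0, 0, -24.3],
    [0, -0.34, 0.114, 0, 0, 0, -24.3],
    [0, -0.34, 0.114, 0, 0, 0, -24.3],
    [0, -0.34, 0.114, 0, 0, 0, -24.3],
    [0, -0.34, 0.114, 0, 0, 0, -24.3],
    [0, -0.34, 0.114, 0, 0, 0, -24.3],
    [0, -0.34, 0.114, 0.06, 0, 0, -24.3],
    [0, -0.34, 0.114, 0.119, 0, 0, -24.3],
    [0, -0.34, 0.114, 0.119, 0, 0, -24.3],
    [0, -0.34, 0.114, 0.119, 0, 0, -24.3]
  ]
}}

```text
clock: 24.08
position: [486.5, 259.1, 99.6]
ee_rot: [0.781, -0.624, 0.001, -0.001]
contact_force: [0.4, 0.1, -0.5]
gripper_width: 19.6
grasp_force: 59.5
```

Run:
```python
from h import *
v=snap('wrist','w11.png');np.save('w11.npy',[v],allow_pickle=True)
print([(np.round(x['centre']),x['p']) for x in arm.spot_point('wrist','insert_short')],proj(v,[486.7,259.1,4]),[(np.round(x['centre']),x['p']) for x in arm.spot_point('wrist','steel_block')])
s=arm.read_state();print(s['clock'],s['gripper_width'])
go([486.7,259.1,20],12.8)
```

```text
[(array([258., 194.]), 0.81)] [256.66295947 194.55377992] [(array([256., 235.]), 0.72)]
24.225 20.398762917406696
at [486.7 259.8 100.9] tool y ang -167.25 j6 -0.56
shift [0.0008 0.0005 0.0809] az -0.05 tilt [ 0.0039  0.0033 -1.    ]
```

Emit:
{"method": "servo_tool", "body": {
  "increments": [
    [0, 0.0005, 0, 0.045, 0, 0, 0],
    [0, 0.0005, 0, 0.066, 0, 0, 0],
    [0, 0.0005, 0, 0.077, 0, 0, 0],
    [0, 0.0005, 0, 0.08, 0, 0, 0],
    [0, 0.0005, 0, 0.08, 0, 0, 0]
  ]
}}

```text
clock: 24.85
position: [486.4, 259.2, 20.0]
ee_rot: [0.781, -0.624, 0.0, -0.002]
contact_force: [-1.6, 0.6, 2.0]
gripper_width: 20.3
grasp_force: 59.9
```

Emit:
{"method": "servo_tool", "body": {
  "increments": [
    [0.5, 0, 0, 0, 0, 0, 0],
    [0.55, 0, 0, 0, 0, 0, 0],
    [0.6, 0, 0, 0, 0, 0, 0],
    [0.7, 0, 0, -0.02, 0, 0, 0],
    [0.7, 0, 0, -0.07, 0, 0, 0],
    [0.7, 0, 0, -0.13, 0, 0, 0],
    [0.7, 0, 0, -0.19, 0, 0, 0],
    [0.7, 0, 0, -0.2, 0, 0, 0],
    [0.7, 0, 0, -0.2, 0, 0, 0]
  ]
}}

```text
clock: 25.98
position: [485.3, 258.4, 218.7]
ee_rot: [0.781, -0.624, -0.0, -0.001]
contact_force: [-0.6, 0.7, -1.2]
gripper_width: 59.8
grasp_force: 0.0
```

Run:
```python
from h import *
v=snap('wrist','w12.png');np.save('w12.npy',[v],allow_pickle=True)
print([(np.round(x['centre']),x['p'],onz(v,x['centre'],11).round(1)) for x in arm.spot_point('wrist','steel_block')])
im=rect(v,450,520,225,295,29,6).astype(int); sat=im.max(-1)-im.min(-1)
for lo in (95,110,125): print(lo,blobs((sat<25)&(im.mean(-1)>lo),450,225,6,150))
v1=np.load('w1.npy',allow_pickle=True)[0]
for p in [(137,80),(60,95),(180,65)]: print(p,onz(v1,p,0).round())
v7=np.load('w7.npy',allow_pickle=True)[0]
for z in (0,13):
  for n,vv in (('w7',v7),('w1',v1)):
    im=rect(vv,320,385,-350,-290,z,6).astype(int); blue=(im[...,2]>im[...,0]+15); wh=(im.min(-1)>165)
    print(z,n,'eraser',blobs(blue|wh,320,-350,6,200),blobs(blue,320,-350,6,100))
go([352,-321.5,150],36.5)
```

```text
[(array([253., 165.]), 0.85, array([489.5, 257.4,  11. ]))]
95 [(486.4, 254.8, 31.2, 38.7, 11.7, 1068)]
110 [(486.4, 254.8, 31.2, 38.7, 11.7, 1052)]
125 [(486.7, 254.8, 31.0, 38.6, 12.2, 1031)]
(137, 80) [ 371. -464.    0.]
(60, 95) [ 419. -583.    0.]
(180, 65) [ 335. -402.    0.]
0 w7 eraser [(347.6, -322.3, 24.4, 45.6, 36.3, 964)] [(351.1, -327.1, 24.4, 26.5, 36.6, 610)]
0 w1 eraser [(350.7, -322.8, 21.2, 45.4, 37.0, 880)] [(354.4, -327.7, 21.2, 27.3, 36.6, 539)]
13 w7 eraser [(353.2, -321.3, 23.5, 43.9, 36.2, 894)] [(356.5, -325.8, 23.5, 25.5, 36.4, 566)]
13 w1 eraser [(351.0, -321.6, 20.6, 44.1, 36.9, 832)] [(354.7, -326.4, 20.6, 26.5, 36.5, 509)]
at [484.5 257.7 216.5] tool y ang -167.27 j6 -0.56
shift [0.5357 0.2567 0.068 ] az -23.77 tilt [-0.0029 -0.0019 -1.    ]
```

Emit:
{"method": "servo_tool", "body": {
  "increments": [
    [0.7, 0.04, 0.02, 0, 0, 0, 0],
    [0.7, 0.536, 0.257, 0, 0, 0, -23.8],
    [0.7, 0.536, 0.257, 0, 0, 0, -23.8],
    [0.7, 0.536, 0.257, 0, 0, 0, -23.8],
    [0.7, 0.536, 0.257, 0, 0, 0, -23.8],
    [0.7, 0.536, 0.257, 0, 0, 0, -23.8],
    [0.7, 0.536, 0.257, 0, 0, 0, -23.8],
    [0.7, 0.536, 0.257, 0, 0, 0, -23.8],
    [0.7, 0.536, 0.257, 0, 0, 0, -23.8],
    [0.7, 0.536, 0.257, 0, 0, 0, -23.8],
    [0.7, 0.536, 0.257, 0.03, 0, 0, -23.8],
    [0.7, 0.536, 0.257, 0.068, 0, 0, -23.8]
  ]
}}

```text
clock: 27.58
position: [352.0, -321.8, 148.1]
ee_rot: [0.893, -0.451, -0.001, -0.0]
contact_force: [0.0, -0.9, 0.1]
gripper_width: 60.0
grasp_force: 0.0
```

Emit:
{"method": "servo_tool", "body": {
  "increments": [
    [0.7, 0, 0, 0, 0, 0, 0],
    [0.7, 0, 0, 0, 0, 0, 0]
  ]
}}

```text
clock: 27.82
position: [353.5, -321.4, 150.6]
ee_rot: [0.893, -0.449, -0.0, 0.0]
contact_force: [0.2, 0.5, 0.3]
gripper_width: 60.2
grasp_force: 0.0
```

Run:
```python
from h import *
v=snap('wrist','w13.png');np.save('w13.npy',[v],allow_pickle=True)
print([(np.round(x['centre']),x['p'],onz(v,x['centre'],0).round(1)) for x in arm.spot_point('wrist','eraser')])
im=rect(v,320,385,-350,-290,13,6).astype(int); blue=(im[...,2]>im[...,0]+15)
for t in (150,165,180): print(blobs(blue|(im.min(-1)>t),320,-350,6,200),blobs(blue,320,-350,6,100))
go([352,-321.5,6],36.5)
cv2.imwrite('pics/r13.png',np.hstack([im,rect(np.load('w12.npy',allow_pickle=True)[0],450,515,228,288,18,6)])[...,::-1].astype(np.uint8))
```

```text
[(array([259., 179.]), 0.84, array([ 350.7, -323.3,    0. ]))]
[(351.3, -322.7, 20.2, 44.0, 37.2, 750)] [(354.7, -327.1, 20.2, 25.8, 37.2, 495)]
[(351.2, -322.5, 20.2, 43.3, 37.2, 738)] [(354.7, -327.1, 20.2, 25.8, 37.2, 495)]
[(351.1, -322.4, 20.2, 43.0, 37.2, 726)] [(354.7, -327.1, 20.2, 25.8, 37.2, 495)]
at [ 354.1 -321.4  151.6] tool y ang -143.4 j6 1.03
shift [-0.0015  0.0018  0.1456] az 0.1 tilt [ 0.0021 -0.0013 -1.    ]
```

View pics/r13.png

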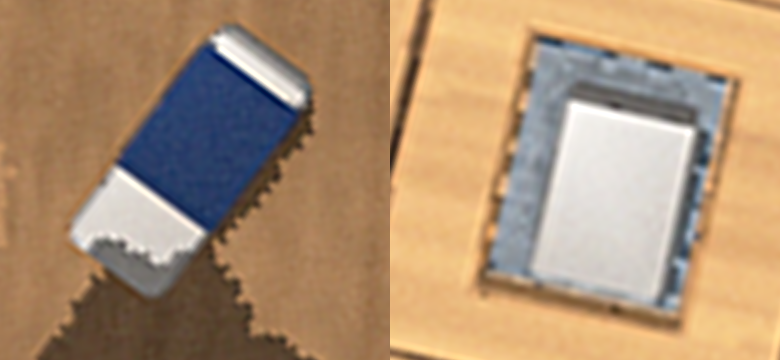

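Eraser crop: it runs from (235,25) to (155,297), so its centre is about (351.7,−322.7) with its short axis at 37°. On the right, the block lies flat inside the square recess.

Run:
```python
from h import *
go([351.7,-322.7,7],37.1)
```

```text
at [ 354.1 -321.4  151.6] tool y ang -143.4 j6 1.03
shift [-0.0008  0.0028  0.1446] az -0.5 tilt [ 0.0021 -0.0013 -1.    ]
```

Emit:
{"method": "servo_tool", "body": {
  "increments": [
    [0.7, -0.001, 0.002, 0.05, 0, 0, -0.5],
    [0.7, -0.001, 0.002, 0.1, 0, 0, -0.5],
    [0.7, -0.001, 0.002, 0.13, 0, 0, -0.5],
    [0.7, -0.001, 0.002, 0.144, 0, 0, -0.5],
    [0.7, -0.001, 0.002, 0.144, 0, 0, -0.5],
    [0, -0.001, 0.002, 0.144, 0, 0, -0.5],
    [0, -0.001, 0.002, 0.144, 0, 0, -0.5],
    [0, -0.001, 0.002, 0.144, 0, 0, -0.5],
    [0, -0.001, 0.002, 0.144, 0, 0, -0.5],
    [0, -0.001, 0.002, 0.144, 0, 0, -0.5]
  ]
}}

```text
clock: 29.18
position: [351.7, -321.9, 7.8]
ee_rot: [0.895, -0.446, 0.001, 0.0]
contact_force: [-1.5, 1.7, 5.7]
gripper_width: 17.4
grasp_force: 58.5
```

Emit:
{"method": "servo_tool", "body": {
  "increments": [
    [0, 0, 0, -0.02, 0, 0, 0],
    [0, 0, 0, -0.07, 0, 0, 0],
    [0, 0, 0, -0.13, 0, 0, 0],
    [0, 0, 0, -0.19, 0, 0, 0],
    [0, 0, 0, -0.22, 0, 0, 0],
    [0, 0, 0, -0.22, 0, 0, 0]
  ]
}}

```text
clock: 29.92
position: [352.0, -322.1, 229.7]
ee_rot: [0.895, -0.446, 0.004, -0.0]
contact_force: [-0.1, -0.1, -1.4]
gripper_width: 17.2
grasp_force: 58.9
```

Run:
```python
from h import *
s=arm.read_state();print(s['gripper_width'],s['grasp_force'])
go([502.4,189.9,100],102.8)
```

```text
17.21268144483188 58.85201454162598
at [ 352.  -322.1  229.7] tool y ang -142.94 j6 1.05
shift [-0.3189 -0.4281  0.1291] az -65.74 tilt [ 0.0071 -0.0033 -1.    ]
```

Emit:
{"method": "servo_tool", "body": {
  "increments": [
    [0, -0.03, -0.04, 0, 0, 0, -5],
    [0, -0.319, -0.428, 0, 0, 0, -65.7],
    [0, -0.319, -0.428, 0, 0, 0, -65.7],
    [0, -0.319, -0.428, 0, 0, 0, -65.7],
    [0, -0.319, -0.428, 0, 0, 0, -65.7],
    [0, -0.319, -0.428, 0, 0, 0, -65.7],
    [0, -0.319, -0.428, 0, 0, 0, -65.7],
    [0, -0.319, -0.428, 0, 0, 0, -65.7],
    [0, -0.319, -0.428, 0, 0, 0, -65.7],
    [0, -0.319, -0.428, 0, 0, 0, -65.7],
    [0, -0.319, -0.428, 0.06, 0, 0, -65.7],
    [0, -0.319, -0.428, 0.12, 0, 0, -65.7]
  ]
}}

```text
clock: 31.42
position: [499.5, 190.1, 104.9]
ee_rot: [0.994, 0.111, 0.0, -0.0]
contact_force: [1.3, -0.2, -0.5]
gripper_width: 17.3
grasp_force: 58.9
```

Emit:
{"method": "servo_tool", "body": {
  "increments": [
    [0, 0, 0, 0, 0, 0, 0],
    [0, 0, 0, 0, 0, 0, 0]
  ]
}}

```text
clock: 31.68
position: [501.4, 191.0, 108.1]
ee_rot: [0.994, 0.111, 0.001, -0.0]
contact_force: [1.1, -0.5, -0.2]
gripper_width: 17.2
grasp_force: 58.9
```

Run:
```python
from h import *
v=snap('wrist','w14.png');np.save('w14.npy',[v],allow_pickle=True)
s=arm.read_state();print(s['clock'],s['gripper_width'],s['joints'].round(2))
print([(np.round(x['centre']),x['p']) for x in arm.spot_point('wrist','insert_long')],proj(v,[502.4,189.9,4]),[(np.round(x['centre']),x['p']) for x in arm.spot_point('wrist','eraser')])
for t,P in (('thread_reel',[470.5,328.3,9]),('steel_block',[486.7,258.5,11]),('bone_folder',[425.7,245.2,13])): print(t,[(np.round(x['centre']),round(x['p'],2)) for x in arm.spot_point('wrist',t)[:2]],proj(v,P).round())
# held eraser's blue mask in tool frame
im=rect(v,470,535,150,230,100+5,5).astype(int); blue=(im[...,2]>im[...,0]+30); print(blobs(blue|(im.min(-1)>165),470,150,5,100))
go([502.4,189.9,19.8],102.8)
```

```text
31.725 17.542289962328088 [ 0.67  0.36 -0.38  0.   -0.83  1.13]
[(array([257., 191.]), 0.6)] [255.4660249 191.4470678] [(array([258., 243.]), 0.57), (array([172., 194.]), 0.33)]
thread_reel [(array([ 93., 196.]), 0.79)] [ 93. 194.]
steel_block [(array([174., 189.]), 0.68)] [173. 194.]
bone_folder [(array([179., 258.]), 0.95)] [178. 260.]
[(481.3, 222.6, 14.4, 16.6, 90.0, 129), (529.3, 197.1, 11.8, 16.7, 3.6, 123), (497.5, 188.9, 45.5, 21.0, 12.7, 848)]
at [500.9 191.4 107.9] tool y ang -77.25 j6 1.13
shift [0.0009 0.0019 0.0881] az -0.05 tilt [ 0.0026  0.0019 -1.    ]
```

Emit:
{"method": "servo_tool", "body": {
  "increments": [
    [0, 0.001, 0.001, 0.05, 0, 0, 0],
    [0, 0.001, 0.001, 0.075, 0, 0, 0],
    [0, 0.001, 0.001, 0.085, 0, 0, 0],
    [0, 0.001, 0.001, 0.088, 0, 0, 0],
    [0, 0.001, 0.001, 0.088, 0, 0, 0]
  ]
}}

```text
clock: 32.6
position: [502.2, 190.7, 19.8]
ee_rot: [0.994, 0.111, 0.001, -0.0]
contact_force: [-1.5, -0.6, 3.9]
gripper_width: 17.3
grasp_force: 59.2
```

Emit:
{"method": "servo_tool", "body": {
  "increments": [
    [0.45, 0, 0, 0, 0, 0, 0],
    [0.5, 0, 0, 0, 0, 0, 0],
    [0.5, 0, 0, 0, 0, 0, 0],
    [0.6, 0, 0, -0.02, 0, 0, 0],
    [0.7, 0, 0, -0.07, 0, 0, 0],
    [0.7, 0, 0, -0.13, 0, 0, 0],
    [0.7, 0, 0, -0.19, 0, 0, 0],
    [0.7, 0, 0, -0.23, 0, 0, 0],
    [0.7, 0, 0, -0.23, 0, 0, 0],
    [0.7, 0, 0, -0.23, 0, 0, 0]
  ]
}}

```text
clock: 33.85
position: [500.7, 189.9, 247.4]
ee_rot: [0.994, 0.111, -0.001, 0.0]
contact_force: [0.1, 0.5, -0.8]
gripper_width: 59.9
grasp_force: 0.0
```

Run:
```python
from h import *
v=snap('wrist','w15.png');np.save('w15.npy',[v],allow_pickle=True);b=snap('side')
print(arm.read_state()['clock'])
for t,P in (('thread_reel',[470.5,328.3,9]),('steel_block',[486.7,259,11]),('bone_folder',[425.7,245.2,13]),('eraser',[502.4,190,12])):
    r=arm.spot_point('wrist',t)[:1];q=[x for x in arm.spot_point('side',t)[:1] if x['p']>.4]
    print(t,[(np.round(x['centre'],1),round(x['p'],2),onz(v,x['centre'],P[2]).round(1)) for x in r],proj(v,P).round(1),'side',[np.round(x['centre']) for x in q],proj(b,P).round())
for z in (20,25,30):
    im=rect(v,465,540,150,230,z,6).astype(int); lum=im.mean(-1)
    print(z,'blue',blobs((im[...,2]>im[...,0]*1.6)&(im[...,2]>60),465,150,6,100),'white',blobs((im.min(-1)>170),465,150,6,60))
im=rect(v,450,520,225,295,29,6).astype(int); sat=im.max(-1)-im.min(-1); print('block',blobs((sat<20)&(im.mean(-1)>150),450,225,6,100))
```

```text
33.95
thread_reel [(array([146.9, 163. ]), 0.67, array([467.9, 328.4,   9. ]))] [147.2 161.1] side [array([247., 270.])] [246. 271.]
steel_block [(array([201.4, 156.4]), 0.65, array([492.8, 258.8,  11. ]))] [200.4 160.9] side [array([239., 252.])] [242. 254.]
bone_folder [(array([203.6, 202.8]), 0.83, array([431.3, 244.8,  13. ]))] [202.6 206.5] side [array([265., 252.])] [263. 251.]
eraser [(array([256.1, 163. ]), 0.71, array([500.2, 187.5,  12. ]))] [254.6 160.9] side [array([237., 237.])] [238. 239.]
20 blue [(507.0, 190.8, 25.2, 20.6, 13.2, 503)] white [(521.4, 193.8, 3.6, 19.5, 12.8, 63), (487.8, 183.6, 16.6, 27.4, 18.3, 303)]
25 blue [(508.0, 191.0, 24.9, 20.3, 13.3, 489)] white [(526.2, 192.0, 10.5, 25.0, 12.8, 104), (488.9, 183.9, 16.3, 27.0, 17.8, 294)]
30 blue [(508.8, 191.2, 24.6, 20.1, 13.2, 476)] white [(526.8, 192.2, 10.4, 24.6, 12.8, 101), (490.1, 184.2, 16.2, 26.7, 18.6, 286)]
block [(487.7, 256.4, 22.6, 36.9, 13.0, 670)]
```

```bash
python3 -c "
from bench import arm
print(arm.job_done())"
```

```text
the job is handed in; nothing more can be done
None
```

I packed the bone folder, thread reel, steel block and eraser into the tray in the order asked and left the spool and sharpener alone; the job was handed in at about 34 s, the final camera check put all four in their places, and no verdict came back.

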